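# Return leftover components to their bins

## Task

Clear up the leftover components on the bench: put the capacitor, the heat sink, the transformer and the choke back, each into the black bin that holds others of its own kind, standing upright on the floor of the bin. Do not shift or knock over the flux bottle that stands among them.

Things in the scene. Friction and masses are not known exactly. Their poses are not given: they have to be found in the camera images.
- capacitor: Electrolytic capacitor: upright cylinder 30 mm in diameter, 42 mm tall, dark violet-blue sleeve, bright metal top with a cross; about 40 g. Loose, standing upright on the table at the start. Origin: centre of its underside, z up.
- heat_sink: Finned heat sink of bare aluminium: 40 (x) by 26 (y) mm, 35 mm tall, fins upright, their tips at its two y sides; can be gripped across x or y; about 45 g. Loose, standing upright on the table at the start. Origin: centre of its underside, z up.
- transformer: Small transformer: dark grey iron core 42 (x) by 16 (y) mm, 36 mm tall, with a yellow winding and white bobbin through its middle 30 (x) by 34 (y) mm, up to 33 mm high; grip across y (34 mm, on the bobbin) or across x (42 mm, on the core); about 150 g. Loose, standing upright on the table at the start. Origin: centre of its underside, z up.
- choke: Toroidal choke: copper-wound green ring lying flat on a small black foot, 44 mm in diameter over all, 26 mm tall; about 70 g. Its x and y directions do not matter. Loose, standing upright on the table at the start. Origin: centre of its underside, z up.
- bin_capacitor: The capacitors' bin. Fixed open black bin, 140 (x) by 110 (y) mm. Origin: centre of underside; x to its high back, z up. Floor and walls 3 mm thick; back 50 mm high, front (-x, white card) 28 mm, sides 50 mm for x above 0, sloping to 28 mm in front. Floor free for x -67 to +18 mm, y -52 to +52 mm; behind that stands fixed stock: three capacitors in a row, 42 mm tall.
- bin_heat_sink: The heat sinks' bin. Fixed open black bin, 140 (x) by 110 (y) mm. Origin: centre of underside; x to its high back, z up. Floor and walls 3 mm thick; back 50 mm high, front (-x, white card) 28 mm, sides 50 mm for x above 0, sloping to 28 mm in front. Floor free for x -67 to +18 mm, y -52 to +52 mm; behind that stands fixed stock: two heat sinks, 35 mm tall.
- bin_transformer: The transformers' bin. Fixed open black bin, 140 (x) by 110 (y) mm. Origin: centre of underside; x to its high back, z up. Floor and walls 3 mm thick; back 50 mm high, front (-x, white card) 28 mm, sides 50 mm for x above 0, sloping to 28 mm in front. Floor free for x -67 to +18 mm, y -52 to +52 mm; behind that stands fixed stock: two transformers, 36 mm tall.
- bin_choke: The chokes' bin. Fixed open black bin, 140 (x) by 110 (y) mm. Origin: centre of underside; x to its high back, z up. Floor and walls 3 mm thick; back 50 mm high, front (-x, white card) 28 mm, sides 50 mm for x above 0, sloping to 28 mm in front. Floor free for x -67 to +18 mm, y -52 to +52 mm; behind that stands fixed stock: two chokes, 26 mm tall.
- flux_bottle: Loose amber flux bottle with a white nozzle, standing among the components: 28 mm in diameter, 66 mm tall, about 50 g. Origin: centre of its underside, z up. To be left where it is.
Not all that is in view belongs to the job. Leave any red look-alike of the choke alone.

How it is judged:
At the end, for the whole second after the job is handed in: Each of the four components stands upright (within 0.15 rad) and at rest inside the bin of its own kind, its underside on the bin's floor (within 5 mm) and its centre within 60 mm of the bin's centre along the bin and 50 mm across; the flux bottle still stands within 20 mm of where it was (x of capacitor in the frame of bin_capacitor between -0.06 and 0.06 m and y of capacitor in the frame of bin_capacitor between -0.05 and 0.05 m and z of capacitor in the frame of bin_capacitor between -0.003 and 0.008 m and angle between each of capacitor, heat_sink, transformer, choke's own z axis and vertical below 0.15 rad and linear speed of each of capacitor, heat_sink, transformer, choke below 0.02 m/s and angular speed of each of capacitor, heat_sink, transformer, choke below 0.2 rad/s and x of heat_sink in the frame of bin_heat_sink between -0.06 and 0.06 m and y of heat_sink in the frame of bin_heat_sink between -0.05 and 0.05 m and z of heat_sink in the frame of bin_heat_sink between -0.003 and 0.008 m and x of transformer in the frame of bin_transformer between -0.06 and 0.06 m and y of transformer in the frame of bin_transformer between -0.05 and 0.05 m and z of transformer in the frame of bin_transformer between -0.003 and 0.008 m and x of choke in the frame of bin_choke between -0.06 and 0.06 m and y of choke in the frame of bin_choke between -0.05 and 0.05 m and z of choke in the frame of bin_choke between -0.003 and 0.008 m and distance of flux_bottle from where it was at the start of the episode below 0.02 m and angle between flux_bottle's own z axis and vertical below 0.2 rad); the robot touches nothing.
It fails at once if the flux bottle is shifted by more than 20 mm or tipped over (distance of flux_bottle from where it was at the start of the episode above 0.02 m or angle between flux_bottle's own z axis and vertical above 0.4 rad).
It also fails if it takes over 102 s, if anything falls off the work surface, if the arm or the gripper's body presses on something with over 40 N, if the wrist force passes 120 N, or if a joint passes its speed limit or range.

## Robot

A 6-joint arm with a two-finger parallel gripper is mounted at the origin on the work surface. World frame = base frame: x ahead of the robot, y to its left, z up, the work surface at z = 0. Lengths are in m, angles in rad, forces in N, time in s.
With the tool pointing down it reaches from about 0.3 to 0.875 m from the base axis. Payload 6.4 kg.
Tool frame: the origin (TCP) lies at the very end of the fingers, on their centre line; the grasp point (between the pads) lies tcp_to_grasp behind it (tcp_to_grasp is the distance from the TCP to the grasp point, in m); z points along the fingers, y is the direction in which the jaws open and shut (so a half turn about z gives the same grasp; the last joint's range is limited). The gripper opens to 85 mm and grips with 20 to 120 N. Pads are 22 mm wide; open, the fingers measure 114 mm over their backs; the gripper's body (76 mm by 85 mm) begins 54 mm behind the grasp point. The pads swing forward as they close: fully open they stand 13 mm farther back than shut.
Start: joints at [1.138, 0.181, 1.607, -0, 1.354, -0.206], TCP at [0.129, 0.56, 0.231] pointing down, gripper open.
Joint ranges: [-2.99, 2.99], [-0.89, 2.07], [0.3, 2.58], [-1.14, 4.28], [0, 2.63], [-3.12, 3.12]. Speed limits (rad/s): [2.57, 2.57, 3.01, 3.14, 3.14, 3.14].

## Interface

Orientations are given as a unit quaternion [w, x, y, z].
In Python, from bench import get_obs, camera, hand_in, tcp_to_grasp gives the robot as it stands.
- The arm moves only by the shell command python3 -m inch 'ROWS' [OPENING]. ROWS is JSON, a list of rows, each an object with "delta_pos": the shift along the tool's x, y, z in cm, a list of three; "rotation": the turn, a rotation vector about the tool's x, y, z in rad, a list of three. In form: [{"delta_pos": [x, y, z], "rotation": [rx, ry, rz]}, ...]. A call has 1 to 10 rows; each row shifts and turns the commanded pose from where the row before left it, along the tool's axes as they then stand; what a row does not reach is not made up. A row lasts 1/10 s, in which the tool goes at most 50 mm and 8.59 degrees, less where a joint would pass 70% of its speed; a pose out of reach is approached as far as the arm can. A call is refused whole if a number of a shift passes 5 or a number of a turn 0.15, either way. A call with a gripper value outside its range is refused whole. OPENING is the finger opening in cm, from 0 to 8.54, set as the call begins (- or left out, the last holds). The fingers move at their own pace and stop on an object; the grip force is fixed at half the most. Time passes only in rows, so rows that do not move let the fingers close. It gives the time, the measured TCP pose, the force and the opening at its end, in the units of the state.
- get_obs(): the state, without advancing time (a new reading comes with each control period).
- camera(name): name is "scene" or "top"; returns a dict with "color" (384x512x3 uint8, red, green, blue), "vfov" (degrees; the focal length in pixels is half the picture's height over the tangent of half this angle, whatever the lens; pixels are square), "cx", "cy" (the principal point, pixels), "eye" and "orientation" of the camera in the world. Camera axes: x right, y down, z forward; pixel columns grow to the right and rows downward; lengths in m; the calibration is good to about 2 mm. A picture is of the moment at which its call begins. There is no depth.
- hand_in(): hands the job in, once; it reports no verdict.
The state is a dict: "time_s": time; "q": joint angles; "dq": joint speeds; "joint_efforts": joint torques, N m; "eef_pos": TCP position; "eef_rot": TCP orientation; "wrist_force": force on the tool from outside, world axes, zero at the start; "torque": the same for the moment, N m; "opening": opening from 0.0 (shut) to 1.0 (fully open).
Only numpy, scipy, OpenCV 4.12 (cv2) and the standard library are available. Lean on these libraries where they do the work, as an engineer would, in place of code of your own. Each camera call takes 0.05 s, during which the arm holds its last target.

## Working session

There is one attempt and no reset: what is moved stays moved. The work goes in short steps, Python scripts to look and compute and a shell command to move; the robot and the scene stay as the last step left them, time stands still between calls to the robot, and variables do not carry over. Pictures are saved under pics/ and viewed, and the job is handed in when it is done.

```bash
ls; mkdir -p pics; python3 - <<'E'
from bench import get_obs, camera, tcp_to_grasp
import cv2
print(tcp_to_grasp); o=get_obs(); print(o)
for n in("scene","top"):
    c=camera(n); print(n,{k:v for k,v in c.items() if k!="color"})
    cv2.imwrite(f"pics/{n}0.png",c["color"][:,:,::-1])
E
```

```text
pics
0.0187
{'time_s': 0.0, 'q': array([ 1.13769250e+00,  1.81511365e-01,  1.60800746e+00,  1.53691812e-05,
        1.35383493e+00, -2.06320773e-01]), 'dq': array([ 0.0009005 ,  0.0017628 , -0.00040838, -0.00046905, -0.00010735,
        0.0007425 ]), 'joint_efforts': array([-1.96120207e-03, -4.44882917e+01, -3.51321530e+01, -6.23175238e-04,
        9.26998066e-03,  3.84203091e-06]), 'eef_pos': array([0.12903514, 0.55976018, 0.23040112]), 'eef_rot': array([-2.83875142e-04,  1.13150299e-01,  9.93577493e-01, -8.33574617e-04]), 'wrist_force': array([0.30244535, 0.48504133, 0.20094993]), 'torque': array([-0.0693133 , -0.00387763, -0.04686434]), 'opening': 0.9970400251225089}
scene {'vfov': 56.95750970069787, 'cx': 257.11456030663237, 'cy': 192.79485686190043, 'eye': array([0.84984561, 0.34929572, 0.63377735]), 'orientation': array([-0.11169462,  0.32878968,  0.88169646, -0.31942607])}
top {'vfov': 43.29041530473417, 'cx': 253.95475165715746, 'cy': 183.8861714801326, 'eye': array([ 0.39198148, -0.01747548,  1.03035455]), 'orientation': array([ 0.0527781 , -0.69648346,  0.71343614, -0.05598336])}
```

View pics/scene0.png

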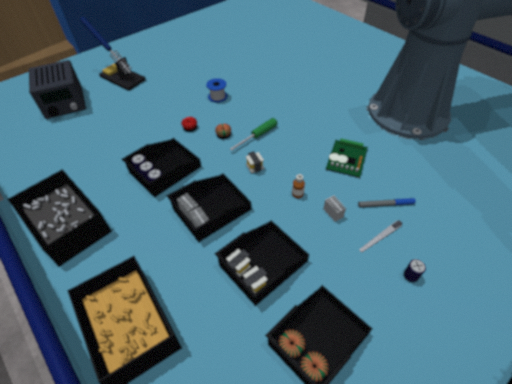

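View pics/top0.png

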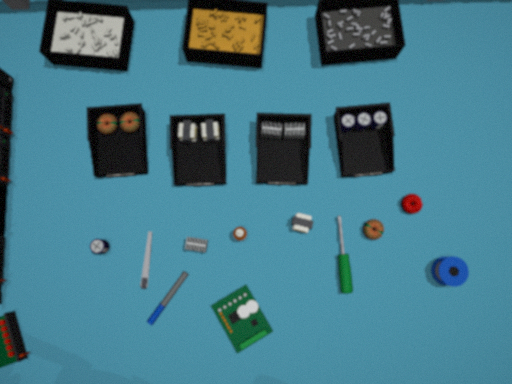

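Candidates in the top view are:
- **Capacitor:** (99,246).
- **Heat sink:** (196,244).
- **Flux bottle:** (239,234), to be avoided.
- **Transformer:** (302,223).
- **Choke:** (373,229), copper coloured. The red one at (411,204) is the decoy.
- **Not part of the job:** the blue spool (451,271) and the PCB with white parts (241,318).

The bins from left to right are choke (118,140), transformer (199,150), heat sink (283,150) and capacitor (364,140).

Next I'll check close crops of these.

```bash
cat > h.py <<'E'
import numpy as np, cv2
from scipy.spatial.transform import Rotation as R
def rot(q): return R.from_quat([q[1],q[2],q[3],q[0]]).as_matrix()
def ray(c,u,v):
    H=c["color"].shape[0]; f=H/2/np.tan(np.radians(c["vfov"])/2)
    return rot(c["orientation"])@np.array([(u-c["cx"])/f,(v-c["cy"])/f,1.])
def plane(c,u,v,z):
    d=ray(c,u,v); e=c["eye"]; return (e+d*(z-e[2])/d[2])
def proj(c,p):
    H=c["color"].shape[0]; f=H/2/np.tan(np.radians(c["vfov"])/2)
    x=rot(c["orientation"]).T@(np.asarray(p)-c["eye"]); return c["cx"]+f*x[0]/x[2],c["cy"]+f*x[1]/x[2]
E
python3 - <<'E'
from bench import camera
from h import *
import pickle
c=camera("top"); pickle.dump(c,open("top0.pkl","wb")); s=camera("scene"); pickle.dump(s,open("scene0.pkl","wb"))
im=c["color"][:,:,::-1]
a=cv2.resize(im[190:270,80:440],None,fx=2.2,fy=2.2,interpolation=cv2.INTER_CUBIC)
tiles=[]
for (u,v) in [(99,246),(196,244),(239,234),(302,223),(373,229),(411,204)]:
    tiles.append(cv2.resize(im[v-20:v+20,u-20:u+20],(260,260),interpolation=cv2.INTER_CUBIC))
cv2.imwrite("pics/crops.png",np.vstack([np.hstack(tiles[:3]),np.hstack(tiles[3:])]))
cv2.imwrite("pics/bins.png",cv2.resize(im[95:195,75:405],None,fx=2.4,fy=2.4,interpolation=cv2.INTER_CUBIC))
for n,(u,v,z) in dict(cap=(99,246,.042),hs=(196,244,.035),bot=(239,234,.06),tr=(302,223,.036),ch=(373,229,.026)).items():
    p=plane(c,u,v,z); print(n,p.round(3),np.hypot(*p[:2]).round(3),np.round(proj(s,p),1))
E
```

```text
cap [0.426 0.293 0.042] 0.517 [415.1 262. ]
hs [0.425 0.097 0.035] 0.436 [334.7 201.8]
bot [0.442 0.009 0.06 ] 0.442 [300.6 174.7]
tr [ 0.463 -0.121  0.036] 0.478 [255.3 155.8]
ch [ 0.447 -0.268  0.026] 0.522 [223.5 126.3]
```

View pics/crops.png

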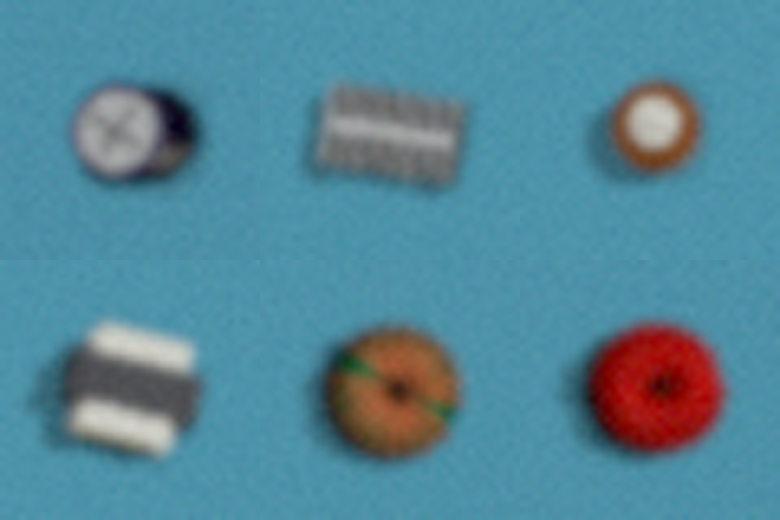

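View pics/bins.png

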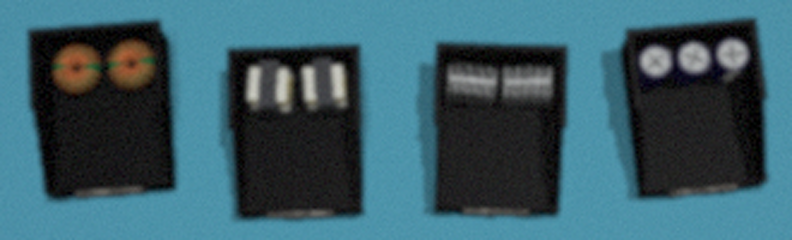

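```bash
python3 - <<'E'
from h import *
import pickle
c=pickle.load(open("top0.pkl","rb")); im=c["color"]; hsv=cv2.cvtColor(im,cv2.COLOR_RGB2HSV)
# background: blue cyan hue
bg=cv2.inRange(hsv,(90,90,90),(108,255,255))
fg=255-bg
n,l,st,ce=cv2.connectedComponentsWithStats(fg)
S=hsv[:,:,1];V=hsv[:,:,2]
def sub(u,v,m,r=14):
    y,x=np.mgrid[0:384,0:512]; k=m&(abs(x-u)<r)&(abs(y-v)<r)
    cnt,_=cv2.findContours(k.astype(np.uint8)*255,cv2.RETR_EXTERNAL,cv2.CHAIN_APPROX_NONE)
    cn=max(cnt,key=cv2.contourArea); rect=cv2.minAreaRect(cn); mo=cv2.moments(cn)
    return rect,(mo['m10']/mo['m00'],mo['m01']/mo['m00']),cv2.minEnclosingCircle(cn)
def show(n,u,v,m,z,r=14):
    rect,ce,circ=sub(u,v,m,r); b=cv2.boxPoints(rect); P=np.array([plane(c,*q,z) for q in b])
    e1=P[1]-P[0]; e2=P[2]-P[1]
    print(n,"rect",np.round(rect[0],1),"L",np.linalg.norm(e1).round(3),np.linalg.norm(e2).round(3),"ang",np.degrees(np.arctan2(e1[1],e1[0])).round(1),np.degrees(np.arctan2(e2[1],e2[0])).round(1),"rectc",P.mean(0).round(4),"mom",plane(c,*ce,z).round(4),"circ",plane(c,*circ[0],z).round(4))
show("cap",97,246,(S<90)&(V>110),.042)
show("hs",196,244,fg>0,.030,16)
show("hsbar",196,244,(S<70)&(V>140),.035,16)
show("bot",239,234,fg>0,.04)
show("trw",302,223,(fg>0),.034,16)
show("trcore",302,223,(S<110)&(V<130),.036,16)
show("ch",373,229,(hsv[:,:,0]<25)&(S>80),.017)
show("bottop",240,233,(S<80)&(V>140),.066,10)
for nm,cs in dict(choke=[(30,32),(158,22),(50,197),(173,188)],tr=[(228,50),(360,46),(238,217),(362,213)],hs=[(437,44),(567,46),(434,212),(555,215)],cap=[(627,34),(755,20),(639,197),(765,183)]).items():
    P=[plane(c,x/2.4+75,y/2.4+95,z)[:2] for (x,y),z in zip(cs,[.05,.05,.028,.028])]
    b=(P[0]+P[1])/2; f=(P[2]+P[3])/2
    print(nm,"c",((b+f)/2).round(3),"len",np.linalg.norm(b-f).round(3),"w",np.linalg.norm(P[0]-P[1]).round(3),np.linalg.norm(P[2]-P[3]).round(3),"yaw",np.degrees(np.arctan2(*(b-f)[::-1])).round(1), "place x=-.025",((b+f)/2-.025*(b-f)/.14).round(3))
E
```

```text
cap rect [ 96.5 245.5] L 0.026 0.026 ang -91.4 -178.7 rectc [0.4267 0.2981 0.042 ] mom [0.4265 0.2986 0.042 ] circ [0.4265 0.2987 0.042 ]
hs rect [195.6 244.2] L 0.027 0.045 ang -9.0 -100.1 rectc [0.4249 0.0989 0.03  ] mom [0.4249 0.0987 0.03  ] circ [0.4243 0.0981 0.03  ]
hsbar rect [195.  243.8] L 0.005 0.038 ang -9.0 -100.1 rectc [0.4255 0.0994 0.035 ] mom [0.4255 0.0992 0.035 ] circ [0.4251 0.0995 0.035 ]
bot rect [239. 233.] L 0.029 0.028 ang -91.4 178.8 rectc [0.445  0.0091 0.04  ] mom [0.4445 0.0081 0.04  ] circ [0.4443 0.0082 0.04  ]
trw rect [301.7 222.3] L 0.04 0.043 ang -16.1 -105.5 rectc [ 0.4642 -0.1202  0.034 ] mom [ 0.4642 -0.1201  0.034 ] circ [ 0.4638 -0.1198  0.034 ]
trcore rect [301.2 225.1] L 0.029 0.043 ang -18.0 -107.4 rectc [ 0.4583 -0.1189  0.036 ] mom [ 0.4635 -0.1198  0.036 ] circ [ 0.4601 -0.1193  0.036 ]
ch rect [373. 229.] L 0.038 0.037 ang -65.2 -156.7 rectc [ 0.4479 -0.2705  0.017 ] mom [ 0.4474 -0.2709  0.017 ] circ [ 0.4478 -0.2705  0.017 ]
bottop rect [239.  232.5] L 0.016 0.014 ang -91.4 178.8 rectc [0.4446 0.0084 0.066 ] mom [0.4447 0.008  0.066 ] circ [0.4446 0.0081 0.066 ]
choke c [0.644 0.26 ] len 0.144 w 0.112 0.108 yaw 4.8 place x=-.025 [0.619 0.258]
tr c [0.621 0.09 ] len 0.144 w 0.115 0.108 yaw 0.7 place x=-.025 [0.595 0.09 ]
hs c [ 0.619 -0.086] len 0.146 w 0.114 0.106 yaw -4.0 place x=-.025 [ 0.593 -0.084]
cap c [ 0.633 -0.26 ] len 0.142 w 0.113 0.112 yaw 2.6 place x=-.025 [ 0.608 -0.261]
```

```bash
cat >> h.py <<'E'
def go(o,x,y,z,yaw=None):
    M=rot(o["eef_rot"]); d=M.T@(np.array([x,y,z])-o["eef_pos"])*100
    cy=np.degrees(np.arctan2(M[1,1],M[0,1])); 
    print("delta cm",d.round(2),"jaw yaw",cy.round(1),"tilt",M[:,2].round(3),"pos",o["eef_pos"].round(4),"t",o["time_s"],"op",round(o["opening"],3))
    if yaw is not None: print("rz needed (do the shift first)",np.radians(cy-yaw).round(3))
E
python3 -c "
from bench import get_obs; from h import *
go(get_obs(),.4265,.2985,.12,77)
go(get_obs(),.4265,.2985,.008,77)"
```

```text
delta cm [-34.86 -18.78  11.09] jaw yaw 77.0 tilt [-0.    -0.001 -1.   ] pos [0.1291 0.56   0.2307] t 0.2 op 1.0
rz needed (do the shift first) 0.0
delta cm [-34.86 -18.77  22.29] jaw yaw 77.0 tilt [-0.    -0.001 -1.   ] pos [0.1291 0.56   0.2307] t 0.2 op 1.0
rz needed (do the shift first) 0.0
```

```bash
python3 -m inch '[{"delta_pos":[-3.4,-1.9,1.1],"rotation":[0,0,0]},{"delta_pos":[-3.5,-1.9,1.1],"rotation":[0,0,0]},{"delta_pos":[-3.5,-1.9,1.1],"rotation":[0,0,0]},{"delta_pos":[-3.5,-1.9,1.1],"rotation":[0,0,0]},{"delta_pos":[-3.5,-1.9,1.1],"rotation":[0,0,0]},{"delta_pos":[-3.5,-1.9,1.1],"rotation":[0,0,0]},{"delta_pos":[-3.5,-1.9,1.1],"rotation":[0,0,0]},{"delta_pos":[-3.5,-1.9,1.1],"rotation":[0,0,0]},{"delta_pos":[-3.5,-1.8,1.1],"rotation":[0,0,0]},{"delta_pos":[-3.4,-1.8,1.1],"rotation":[0,0,0]}]' 6
python3 -m inch '[{"delta_pos":[0,0,0],"rotation":[0,0,0]},{"delta_pos":[0,0,0],"rotation":[0,0,0]},{"delta_pos":[0,0,0],"rotation":[0,0,0]}]'
python3 -c "
from bench import get_obs; from h import *
go(get_obs(),.4265,.2985,.008,77)"
```

```text
time_s: 1.2
eef_pos: [0.4272, 0.2976, 0.1209]
eef_rot: [0.0, 0.113, 0.994, 0.0]
wrist_force: [0.6, -0.0, -0.5]
opening: 0.701
time_s: 1.5
eef_pos: [0.4255, 0.2994, 0.1214]
eef_rot: [-0.0, 0.113, 0.994, 0.0]
wrist_force: [0.2, -0.4, 0.2]
opening: 0.703
delta cm [-0.13 -0.07 11.34] jaw yaw 77.0 tilt [-0.  0. -1.] pos [0.4255 0.2994 0.1214] t 1.5 op 0.703
rz needed (do the shift first) 0.001
```

```bash
python3 -m inch '[{"delta_pos":[-0.1,-0.1,2],"rotation":[0,0,0]},{"delta_pos":[0,0,2.5],"rotation":[0,0,0]},{"delta_pos":[0,0,2],"rotation":[0,0,0]},{"delta_pos":[0,0,2],"rotation":[0,0,0]},{"delta_pos":[0,0,1.5],"rotation":[0,0,0]},{"delta_pos":[0,0,1.3],"rotation":[0,0,0]},{"delta_pos":[0,0,0],"rotation":[0,0,0]},{"delta_pos":[0,0,0],"rotation":[0,0,0]}]'
python3 -m inch '[{"delta_pos":[0,0,0],"rotation":[0,0,0]},{"delta_pos":[0,0,0],"rotation":[0,0,0]},{"delta_pos":[0,0,0],"rotation":[0,0,0]},{"delta_pos":[0,0,0],"rotation":[0,0,0]},{"delta_pos":[0,0,0],"rotation":[0,0,0]},{"delta_pos":[0,0,0],"rotation":[0,0,0]},{"delta_pos":[0,0,0],"rotation":[0,0,0]},{"delta_pos":[0,0,0],"rotation":[0,0,0]}]' 0
python3 -m inch '[{"delta_pos":[0,0,-1.5],"rotation":[0,0,0]},{"delta_pos":[0,0,-2],"rotation":[0,0,0]},{"delta_pos":[0,0,-3],"rotation":[0,0,0]},{"delta_pos":[0,0,-3],"rotation":[0,0,0]},{"delta_pos":[0,0,-2],"rotation":[0,0,0]},{"delta_pos":[0,0,0],"rotation":[0,0,0]}]'
python3 -c "
from bench import get_obs; from h import *
go(get_obs(),.608,-.261,.13,77)"
```

```text
time_s: 2.3
eef_pos: [0.4267, 0.2982, 0.0087]
eef_rot: [0.0, 0.113, 0.994, 0.0]
wrist_force: [0.6, 0.8, 0.8]
opening: 0.703
time_s: 3.1
eef_pos: [0.4278, 0.2981, 0.0094]
eef_rot: [0.001, 0.113, 0.994, 0.001]
wrist_force: [-0.8, -0.2, 6.0]
opening: 0.331
time_s: 3.7
eef_pos: [0.4291, 0.2985, 0.1267]
eef_rot: [0.003, 0.113, 0.994, 0.002]
wrist_force: [-0.8, 0.0, 0.3]
opening: 0.335
delta cm [-30.02 -50.5   -0.36] jaw yaw 77.0 tilt [ 0.006  0.003 -1.   ] pos [0.4291 0.2985 0.1267] t 3.7 op 0.335
rz needed (do the shift first) 0.0
```

```bash
python3 -m inch '[{"delta_pos":[-2,-3.5,-0.1],"rotation":[0,0,0]},{"delta_pos":[-2.2,-3.6,0],"rotation":[0,0,0]},{"delta_pos":[-2.2,-3.6,0],"rotation":[0,0,0]},{"delta_pos":[-2.2,-3.6,0],"rotation":[0,0,0]},{"delta_pos":[-2.2,-3.6,0],"rotation":[0,0,0]},{"delta_pos":[-2.2,-3.6,0],"rotation":[0,0,0]},{"delta_pos":[-2.2,-3.6,0],"rotation":[0,0,0]}]'
python3 -m inch '[{"delta_pos":[-2.2,-3.6,0],"rotation":[0,0,0]},{"delta_pos":[-2.2,-3.6,0],"rotation":[0,0,0]},{"delta_pos":[-2.2,-3.6,0],"rotation":[0,0,0]},{"delta_pos":[-2.2,-3.6,0],"rotation":[0,0,0]},{"delta_pos":[-2.2,-3.7,0],"rotation":[0,0,0]},{"delta_pos":[-2,-3.7,0],"rotation":[0,0,0]},{"delta_pos":[-2,-3.7,0],"rotation":[0,0,0]},{"delta_pos":[0,0,0],"rotation":[0,0,0]},{"delta_pos":[0,0,0],"rotation":[0,0,0]}]'
python3 - <<'E'
from bench import get_obs,camera; from h import *
go(get_obs(),.608,-.261,.012,77)
cs=[camera("top"),camera("scene")]
a=cs[0]["color"][60:260,270:490,::-1]; b=cs[1]["color"][70:250,90:310,::-1]
cv2.imwrite("pics/c1.png",np.hstack([cv2.resize(a,(400,364)),cv2.resize(b,(400,364))]))
E
```

```text
time_s: 4.4
eef_pos: [0.518, 0.0173, 0.1229]
eef_rot: [-0.001, 0.113, 0.994, 0.0]
wrist_force: [1.1, 0.4, -1.6]
opening: 0.331
time_s: 5.3
eef_pos: [0.6063, -0.2637, 0.1222]
eef_rot: [-0.001, 0.114, 0.993, 0.001]
wrist_force: [-0.1, 0.7, -1.4]
opening: 0.335
delta cm [-0.13  0.29 11.02] jaw yaw 76.9 tilt [-0.002  0.002 -1.   ] pos [ 0.6063 -0.2637  0.1222] t 5.3 op 0.335
rz needed (do the shift first) -0.002
```

View pics/c1.png

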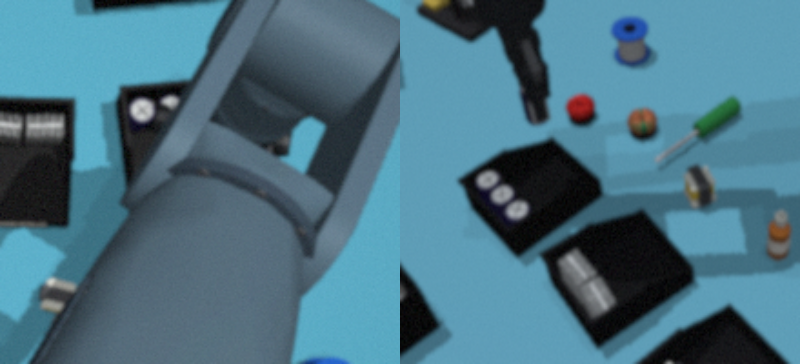

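```bash
python3 - <<'E'
from bench import get_obs,camera; from h import *
c=camera("scene")
p=get_obs()["eef_pos"]; print(np.round(proj(c,p),1))
cv2.imwrite("pics/c2.png",cv2.resize(c["color"][40:190,90:290,::-1],(800,600),interpolation=cv2.INTER_CUBIC))
E
```

```text
[164.8 124.5]
```

View pics/c2.png

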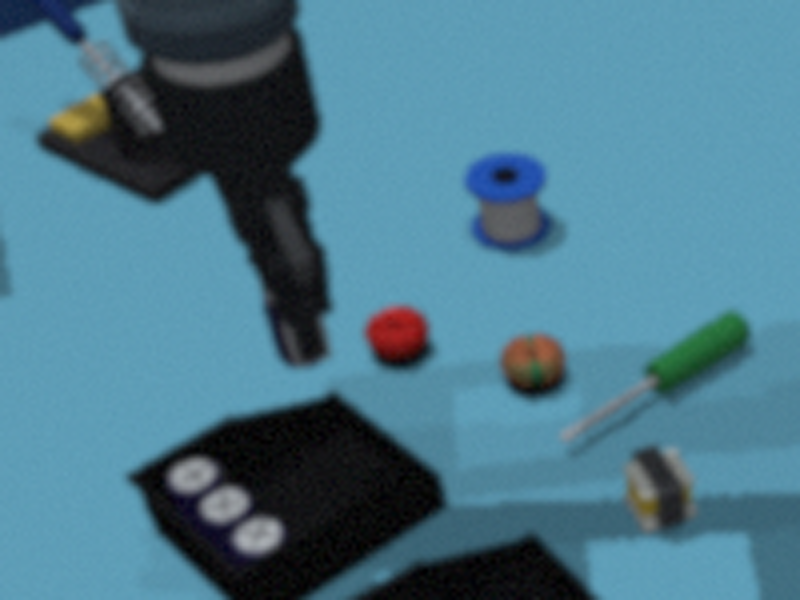

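```bash
python3 -m inch '[{"delta_pos":[-0.1,0.2,2],"rotation":[0,0,0]},{"delta_pos":[0,0.1,2.5],"rotation":[0,0,0]},{"delta_pos":[0,0,2.5],"rotation":[0,0,0]},{"delta_pos":[0,0,2],"rotation":[0,0,0]},{"delta_pos":[0,0,1],"rotation":[0,0,0]},{"delta_pos":[0,0,0.6],"rotation":[0,0,0]},{"delta_pos":[0,0,0.3],"rotation":[0,0,0]},{"delta_pos":[0,0,0],"rotation":[0,0,0]},{"delta_pos":[0,0,0],"rotation":[0,0,0]}]'

```

```text
time_s: 6.35
eef_pos: [0.6097, -0.261, 0.0164]
eef_rot: [0.001, 0.113, 0.994, -0.0]
wrist_force: [0.4, 0.1, 0.0]
opening: 0.338
```

```bash
python3 -m inch '[{"delta_pos":[0,0,0.2],"rotation":[0,0,0]},{"delta_pos":[0,0,0.1],"rotation":[0,0,0]},{"delta_pos":[0,0,0],"rotation":[0,0,0]},{"delta_pos":[0,0,0],"rotation":[0,0,0]}]'

```

```text
time_s: 6.75
eef_pos: [0.6091, -0.2608, 0.0125]
eef_rot: [0.0, 0.113, 0.994, -0.0]
wrist_force: [-0.1, -1.1, -0.1]
opening: 0.331
```

Near the floor, so I'll release and rise, then go on to the choke.

```bash
python3 -m inch '[{"delta_pos":[0,0,0.1],"rotation":[0,0,0]},{"delta_pos":[0,0,0],"rotation":[0,0,0]}]'
python3 -m inch '[{"delta_pos":[0,0,0],"rotation":[0,0,0]},{"delta_pos":[0,0,0],"rotation":[0,0,0]},{"delta_pos":[0,0,0],"rotation":[0,0,0]},{"delta_pos":[0,0,0],"rotation":[0,0,0]},{"delta_pos":[0,0,0],"rotation":[0,0,0]}]' 5.2
python3 -m inch '[{"delta_pos":[0,0,-1],"rotation":[0,0,0]},{"delta_pos":[0,0,-2],"rotation":[0,0,0]},{"delta_pos":[0,0,-3],"rotation":[0,0,0]},{"delta_pos":[0,0,-3],"rotation":[0,0,0]},{"delta_pos":[0,0,-2],"rotation":[0,0,0]},{"delta_pos":[0,0,0],"rotation":[0,0,0]}]'
python3 -c "
from bench import get_obs; from h import *
go(get_obs(),.4478,-.2706,.10,77)"
```

```text
time_s: 6.95
eef_pos: [0.6091, -0.2608, 0.0125]
eef_rot: [0.0, 0.113, 0.994, -0.0]
wrist_force: [-3.2, 1.1, 8.2]
opening: 0.337
time_s: 7.45
eef_pos: [0.6089, -0.2606, 0.0111]
eef_rot: [-0.0, 0.113, 0.994, 0.0]
wrist_force: [-0.2, -0.3, 0.6]
opening: 0.61
time_s: 8.05
eef_pos: [0.6114, -0.2621, 0.1264]
eef_rot: [0.004, 0.113, 0.994, -0.002]
wrist_force: [0.8, 0.6, 0.6]
opening: 0.607
delta cm [15.77 -4.5   2.54] jaw yaw 77.0 tilt [ 0.007 -0.004 -1.   ] pos [ 0.6114 -0.2621  0.1264] t 8.05 op 0.607
rz needed (do the shift first) 0.0
```

```bash
python3 -m inch '[{"delta_pos":[3,-0.9,0.5],"rotation":[0,0,0]},{"delta_pos":[4,-1,0.5],"rotation":[0,0,0]},{"delta_pos":[4,-1,0.5],"rotation":[0,0,0]},{"delta_pos":[3,-1,0.5],"rotation":[0,0,0]},{"delta_pos":[1.8,-0.6,0.5],"rotation":[0,0,0]},{"delta_pos":[0,0,0],"rotation":[0,0,0]},{"delta_pos":[0,0,0],"rotation":[0,0,0]}]' 6.6
python3 - <<'E'
from bench import get_obs,camera; from h import *
go(get_obs(),.4478,-.2706,.006,77)
c=camera("scene")
cv2.imwrite("pics/c3.png",cv2.resize(c["color"][60:210,110:310,::-1],(800,600),interpolation=cv2.INTER_CUBIC))
E
```

```text
time_s: 8.75
eef_pos: [0.445, -0.269, 0.0962]
eef_rot: [0.0, 0.114, 0.994, 0.0]
wrist_force: [-0.1, -0.2, -0.6]
opening: 0.777
delta cm [-0.31 -0.1   9.02] jaw yaw 76.9 tilt [ 0.  0. -1.] pos [ 0.445  -0.269   0.0962] t 8.75 op 0.777
rz needed (do the shift first) -0.001
```

View pics/c3.png

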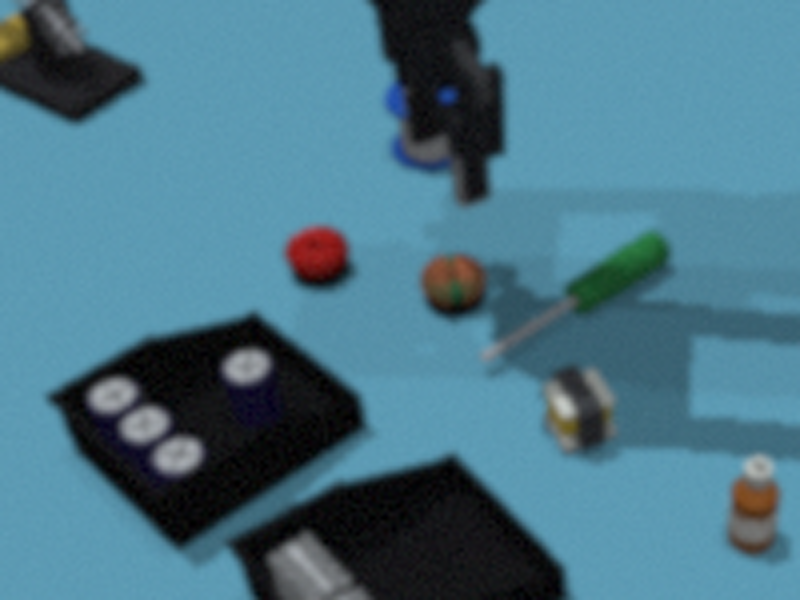

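The capacitor stands upright in its bin, top at (247,365) in the crop. The choke is at (453,283), below the gripper, and the red decoy at (318,255) is clear of it.

```bash
python3 -m inch '[{"delta_pos":[-0.2,-0.1,2],"rotation":[0,0,0]},{"delta_pos":[-0.1,0,2],"rotation":[0,0,0]},{"delta_pos":[0,0,2],"rotation":[0,0,0]},{"delta_pos":[0,0,1.5],"rotation":[0,0,0]},{"delta_pos":[0,0,1],"rotation":[0,0,0]},{"delta_pos":[0,0,0.5],"rotation":[0,0,0]},{"delta_pos":[0,0,0],"rotation":[0,0,0]},{"delta_pos":[0,0,0],"rotation":[0,0,0]}]'
python3 -m inch '[{"delta_pos":[0,0,0],"rotation":[0,0,0]},{"delta_pos":[0,0,0],"rotation":[0,0,0]},{"delta_pos":[0,0,0],"rotation":[0,0,0]},{"delta_pos":[0,0,0],"rotation":[0,0,0]},{"delta_pos":[0,0,0],"rotation":[0,0,0]},{"delta_pos":[0,0,0],"rotation":[0,0,0]},{"delta_pos":[0,0,0],"rotation":[0,0,0]}]' 0
python3 -m inch '[{"delta_pos":[0,0,-1.5],"rotation":[0,0,0]},{"delta_pos":[0,0,-2],"rotation":[0,0,0]},{"delta_pos":[0,0,-3],"rotation":[0,0,0]},{"delta_pos":[0,0,-3],"rotation":[0,0,0]},{"delta_pos":[0,0,-2.5],"rotation":[0,0,0]},{"delta_pos":[0,0,0],"rotation":[0,0,0]},{"delta_pos":[0,0,0],"rotation":[0,0,0]}]'
python3 - <<'E'
from bench import get_obs,camera; from h import *
go(get_obs(),.619,.258,.13,87)
c=camera("scene")
cv2.imwrite("pics/c4.png",cv2.resize(c["color"][40:190,110:310,::-1],(800,600),interpolation=cv2.INTER_CUBIC))
E
```

```text
time_s: 9.6
eef_pos: [0.4482, -0.2709, 0.0068]
eef_rot: [0.0, 0.113, 0.994, -0.0]
wrist_force: [-0.0, 0.3, 0.3]
opening: 0.771
time_s: 10.3
eef_pos: [0.4484, -0.2713, 0.0075]
eef_rot: [0.001, 0.113, 0.994, -0.001]
wrist_force: [-0.1, 1.4, 5.2]
opening: 0.494
time_s: 11.0
eef_pos: [0.4478, -0.2708, 0.1273]
eef_rot: [0.001, 0.113, 0.994, -0.001]
wrist_force: [0.1, 1.3, -0.6]
opening: 0.488
delta cm [-4.79 55.37 -0.32] jaw yaw 77.0 tilt [ 0.001 -0.001 -1.   ] pos [ 0.4478 -0.2708  0.1273] t 11.0 op 0.488
rz needed (do the shift first) -0.174
```

View pics/c4.png

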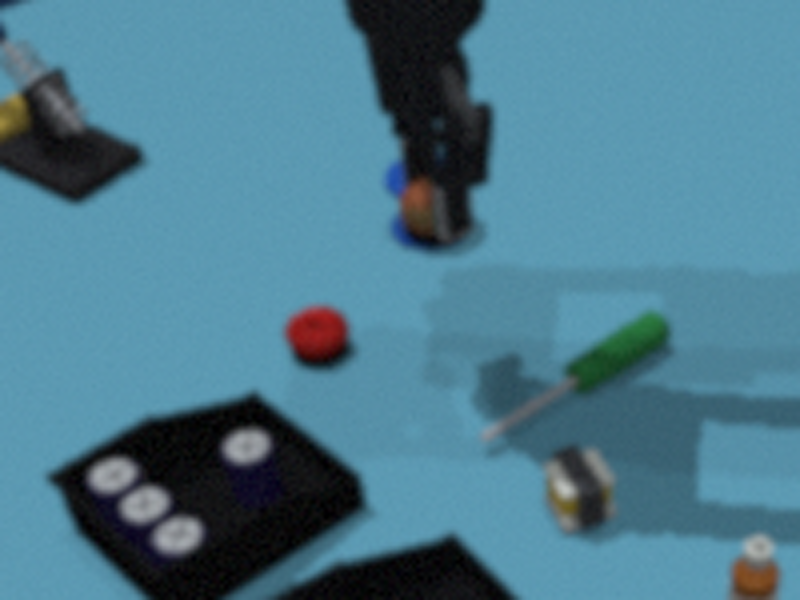

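```bash
python3 -m inch '[{"delta_pos":[-0.3,3,-0.1],"rotation":[0,0,0]},{"delta_pos":[-0.3,4,-0.1],"rotation":[0,0,0]},{"delta_pos":[-0.4,4,0],"rotation":[0,0,0]},{"delta_pos":[-0.4,4,0],"rotation":[0,0,0]},{"delta_pos":[-0.4,4,0],"rotation":[0,0,0]},{"delta_pos":[-0.4,4,0],"rotation":[0,0,0]},{"delta_pos":[-0.4,4,0],"rotation":[0,0,0]}]'
python3 -m inch '[{"delta_pos":[-0.4,4,0],"rotation":[0,0,0]},{"delta_pos":[-0.4,4,0],"rotation":[0,0,0]},{"delta_pos":[-0.4,4,0],"rotation":[0,0,0]},{"delta_pos":[-0.3,4,0],"rotation":[0,0,0]},{"delta_pos":[-0.3,4,0],"rotation":[0,0,0]},{"delta_pos":[-0.3,4,0],"rotation":[0,0,0]},{"delta_pos":[0,4,0],"rotation":[0,0,0]},{"delta_pos":[0,0,0],"rotation":[0,0,-0.13]},{"delta_pos":[0,0,0],"rotation":[0,0,-0.13]},{"delta_pos":[0,0,0],"rotation":[0,0,0]}]'
python3 -m inch '[{"delta_pos":[0,0,0],"rotation":[0,0,0]},{"delta_pos":[0,0,0],"rotation":[0,0,0]}]'
python3 - <<'E'
from bench import get_obs,camera; from h import *
go(get_obs(),.619,.258,.011,92)
E
```

```text
time_s: 11.75
eef_pos: [0.5327, -0.0114, 0.1267]
eef_rot: [-0.002, 0.113, 0.994, 0.0]
wrist_force: [1.3, -1.4, -1.0]
opening: 0.493
time_s: 12.75
eef_pos: [0.6157, 0.255, 0.126]
eef_rot: [-0.002, -0.018, 1.0, -0.0]
wrist_force: [1.2, -0.5, -0.5]
opening: 0.49
time_s: 12.95
eef_pos: [0.6167, 0.2543, 0.1275]
eef_rot: [-0.001, -0.015, 1.0, -0.0]
wrist_force: [0.3, 0.5, -0.6]
opening: 0.492
delta cm [-0.26  0.36 11.65] jaw yaw 91.7 tilt [-0.001 -0.    -1.   ] pos [0.6167 0.2543 0.1275] t 12.95 op 0.492
rz needed (do the shift first) -0.005
```

```bash
python3 -m inch '[{"delta_pos":[-0.2,0.2,2],"rotation":[0,0,0]},{"delta_pos":[0,0.2,2.5],"rotation":[0,0,0]},{"delta_pos":[0,0,2.5],"rotation":[0,0,0]},{"delta_pos":[0,0,2],"rotation":[0,0,0]},{"delta_pos":[0,0,1.2],"rotation":[0,0,0]},{"delta_pos":[0,0,0.9],"rotation":[0,0,0]},{"delta_pos":[0,0,0.4],"rotation":[0,0,0]},{"delta_pos":[0,0,0],"rotation":[0,0,0]},{"delta_pos":[0,0,0],"rotation":[0,0,0]}]'
```

```text
time_s: 13.85
eef_pos: [0.6197, 0.259, 0.0143]
eef_rot: [0.001, -0.016, 1.0, 0.0]
wrist_force: [0.4, 0.2, 0.1]
opening: 0.488
```

```bash
python3 -m inch '[{"delta_pos":[0,0,0.2],"rotation":[0,0,0]},{"delta_pos":[0,0,0.1],"rotation":[0,0,0]},{"delta_pos":[0,0,0],"rotation":[0,0,0]},{"delta_pos":[0,0,0],"rotation":[0,0,0]}]'
python3 -m inch '[{"delta_pos":[0,0,0],"rotation":[0,0,0]},{"delta_pos":[0,0,0],"rotation":[0,0,0]},{"delta_pos":[0,0,0],"rotation":[0,0,0]},{"delta_pos":[0,0,0],"rotation":[0,0,0]},{"delta_pos":[0,0,0],"rotation":[0,0,0]}]' 5.8
python3 -m inch '[{"delta_pos":[0,0,-1],"rotation":[0,0,0]},{"delta_pos":[0,0,-2],"rotation":[0,0,0]},{"delta_pos":[0,0,-3],"rotation":[0,0,0]},{"delta_pos":[0,0,-3],"rotation":[0,0,0]},{"delta_pos":[0,0,-2],"rotation":[0,0,0]},{"delta_pos":[0,0,0],"rotation":[0,0,0]}]'
python3 -c "
from bench import get_obs; from h import *
go(get_obs(),.425,.0990,.10,80)"
```

```text
time_s: 14.25
eef_pos: [0.6192, 0.2589, 0.0106]
eef_rot: [0.0, -0.017, 1.0, 0.0]
wrist_force: [-0.1, -0.8, 0.5]
opening: 0.491
time_s: 14.75
eef_pos: [0.6189, 0.2588, 0.0103]
eef_rot: [-0.0, -0.017, 1.0, 0.0]
wrist_force: [0.1, 0.5, 0.2]
opening: 0.68
time_s: 15.35
eef_pos: [0.6217, 0.2596, 0.1255]
eef_rot: [0.004, -0.017, 1.0, 0.001]
wrist_force: [0.5, -0.2, 0.4]
opening: 0.683
delta cm [ 20.21 -15.4    2.36] jaw yaw 91.9 tilt [ 0.008  0.002 -1.   ] pos [0.6217 0.2596 0.1255] t 15.35 op 0.683
rz needed (do the shift first) 0.208
```

```bash
python3 -m inch '[{"delta_pos":[2.5,-2,0],"rotation":[0,0,0]},{"delta_pos":[3,-2.3,0.2],"rotation":[0,0,0]},{"delta_pos":[3,-2.3,0.3],"rotation":[0,0,0]},{"delta_pos":[3,-2.3,0.3],"rotation":[0,0,0]},{"delta_pos":[3,-2.3,0.3],"rotation":[0,0,0]},{"delta_pos":[3,-2.2,0.3],"rotation":[0,0,0]},{"delta_pos":[2.5,-2,0.3],"rotation":[0,0,0.1]},{"delta_pos":[0,0,0],"rotation":[0,0,0.1]},{"delta_pos":[0,0,0],"rotation":[0,0,0]},{"delta_pos":[0,0,0],"rotation":[0,0,0]}]' 6
python3 - <<'E'
from bench import get_obs,camera; from h import *
go(get_obs(),.425,.0990,.008,80)
c=camera("scene")
cv2.imwrite("pics/c5.png",cv2.resize(c["color"][120:384,170:450,::-1],(636,600),interpolation=cv2.INTER_CUBIC))
E
```

```text
time_s: 16.35
eef_pos: [0.4244, 0.0983, 0.1033]
eef_rot: [0.0, 0.082, 0.997, 0.0]
wrist_force: [-0.3, 1.0, -0.4]
opening: 0.699
delta cm [-0.04  0.07  9.53] jaw yaw 80.6 tilt [ 0.  0. -1.] pos [0.4244 0.0983 0.1033] t 16.35 op 0.699
rz needed (do the shift first) 0.01
```

View pics/c5.png

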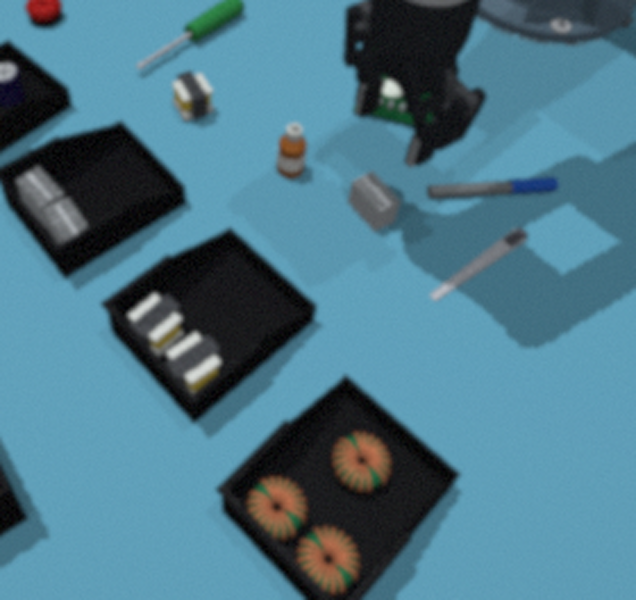

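The choke lies flat in its bin at (361,461). The heat sink at (374,200) and the bottle at (292,152) haven't moved. Now I'll go down on the heat sink.

```bash
python3 -m inch '[{"delta_pos":[0,0.1,2],"rotation":[0,0,0]},{"delta_pos":[0,0,2.5],"rotation":[0,0,0]},{"delta_pos":[0,0,2],"rotation":[0,0,0]},{"delta_pos":[0,0,1.5],"rotation":[0,0,0]},{"delta_pos":[0,0,1],"rotation":[0,0,0]},{"delta_pos":[0,0,0.5],"rotation":[0,0,0]},{"delta_pos":[0,0,0],"rotation":[0,0,0]},{"delta_pos":[0,0,0],"rotation":[0,0,0]}]'
python3 -m inch '[{"delta_pos":[0,0,0],"rotation":[0,0,0]},{"delta_pos":[0,0,0],"rotation":[0,0,0]},{"delta_pos":[0,0,0],"rotation":[0,0,0]},{"delta_pos":[0,0,0],"rotation":[0,0,0]},{"delta_pos":[0,0,0],"rotation":[0,0,0]},{"delta_pos":[0,0,0],"rotation":[0,0,0]},{"delta_pos":[0,0,0],"rotation":[0,0,0]}]' 0
python3 -m inch '[{"delta_pos":[0,0,-1.5],"rotation":[0,0,0]},{"delta_pos":[0,0,-2],"rotation":[0,0,0]},{"delta_pos":[0,0,-3],"rotation":[0,0,0]},{"delta_pos":[0,0,-3],"rotation":[0,0,0]},{"delta_pos":[0,0,-2.5],"rotation":[0,0,0]},{"delta_pos":[0,0,0],"rotation":[0,0,0]},{"delta_pos":[0,0,0],"rotation":[0,0,0]}]'
python3 - <<'E'
from bench import get_obs,camera; from h import *
go(get_obs(),.593,-.085,.13,87)
c=camera("scene")
cv2.imwrite("pics/c6.png",cv2.resize(c["color"][110:260,230:430,::-1],(800,600),interpolation=cv2.INTER_CUBIC))
E
```

```text
time_s: 17.2
eef_pos: [0.4249, 0.0993, 0.0088]
eef_rot: [0.0, 0.083, 0.997, 0.0]
wrist_force: [-0.3, -0.2, 0.3]
opening: 0.7
time_s: 17.9
eef_pos: [0.4253, 0.0992, 0.0092]
eef_rot: [0.001, 0.083, 0.997, 0.0]
wrist_force: [-0.4, 0.5, 5.6]
opening: 0.458
time_s: 18.6
eef_pos: [0.4245, 0.0993, 0.1286]
eef_rot: [0.001, 0.083, 0.997, 0.0]
wrist_force: [-0.8, -0.1, -1.1]
opening: 0.458
delta cm [-19.67 -15.37  -0.12] jaw yaw 80.4 tilt [ 0.001 -0.    -1.   ] pos [0.4245 0.0993 0.1286] t 18.6 op 0.458
rz needed (do the shift first) -0.114
```

View pics/c6.png

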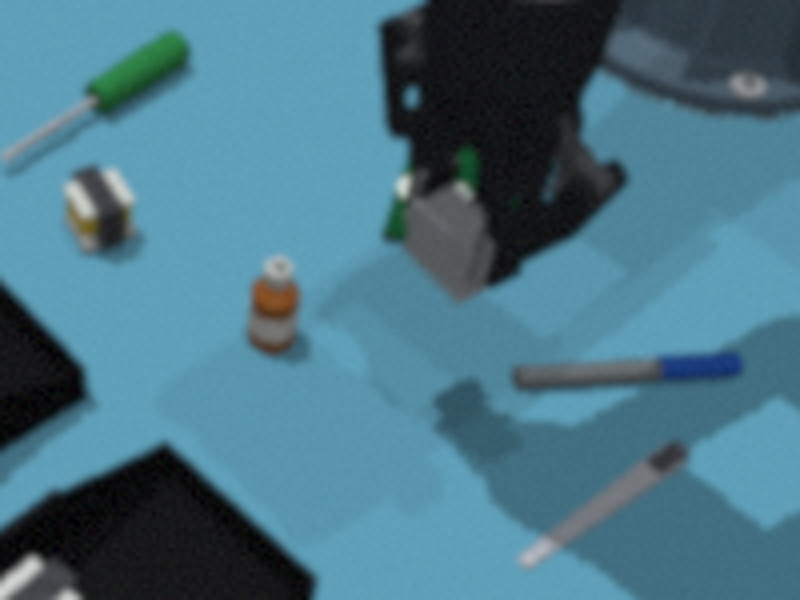

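```bash
python3 -m inch '[{"delta_pos":[-2.7,-2,0],"rotation":[0,0,0]},{"delta_pos":[-3,-2.3,0],"rotation":[0,0,0]},{"delta_pos":[-3,-2.3,0],"rotation":[0,0,0]},{"delta_pos":[-3,-2.3,0],"rotation":[0,0,0]},{"delta_pos":[-3,-2.3,0],"rotation":[0,0,0]},{"delta_pos":[-3,-2.2,0],"rotation":[0,0,0]},{"delta_pos":[-2,-2,0],"rotation":[0,0,-0.12]},{"delta_pos":[0,0,0],"rotation":[0,0,0]},{"delta_pos":[0,0,0],"rotation":[0,0,0]},{"delta_pos":[0,0,0],"rotation":[0,0,0]}]'
python3 - <<'E'
from bench import get_obs; from h import *
go(get_obs(),.593,-.085,.0122,87)
E
```

```text
time_s: 19.65
eef_pos: [0.5916, -0.0842, 0.1268]
eef_rot: [-0.001, 0.024, 1.0, 0.001]
wrist_force: [0.0, -0.5, -0.1]
opening: 0.46
delta cm [-0.18 -0.09 11.46] jaw yaw 87.3 tilt [-0.003  0.001 -1.   ] pos [ 0.5916 -0.0842  0.1268] t 19.65 op 0.46
rz needed (do the shift first) 0.005
```

```bash
python3 -m inch '[{"delta_pos":[-0.1,0,2],"rotation":[0,0,0]},{"delta_pos":[0,0,2.5],"rotation":[0,0,0]},{"delta_pos":[0,0,2.5],"rotation":[0,0,0]},{"delta_pos":[0,0,2],"rotation":[0,0,0]},{"delta_pos":[0,0,1.2],"rotation":[0,0,0]},{"delta_pos":[0,0,0.9],"rotation":[0,0,0]},{"delta_pos":[0,0,0.4],"rotation":[0,0,0]},{"delta_pos":[0,0,0],"rotation":[0,0,0]},{"delta_pos":[0,0,0],"rotation":[0,0,0]}]'
```

```text
time_s: 20.55
eef_pos: [0.5947, -0.0855, 0.0142]
eef_rot: [0.001, 0.023, 1.0, -0.0]
wrist_force: [0.7, -0.2, -0.4]
opening: 0.459
```

```bash
python3 -m inch '[{"delta_pos":[0,0,0.2],"rotation":[0,0,0]},{"delta_pos":[0,0,0],"rotation":[0,0,0]},{"delta_pos":[0,0,0],"rotation":[0,0,0]}]'
python3 -m inch '[{"delta_pos":[0,0,0],"rotation":[0,0,0]},{"delta_pos":[0,0,0],"rotation":[0,0,0]},{"delta_pos":[0,0,0],"rotation":[0,0,0]},{"delta_pos":[0,0,0],"rotation":[0,0,0]},{"delta_pos":[0,0,0],"rotation":[0,0,0]}]' 5.6
python3 -m inch '[{"delta_pos":[0,0,-1],"rotation":[0,0,0]},{"delta_pos":[0,0,-2],"rotation":[0,0,0]},{"delta_pos":[0,0,-3],"rotation":[0,0,0]},{"delta_pos":[0,0,-3],"rotation":[0,0,0]},{"delta_pos":[0,0,-2],"rotation":[0,0,0]},{"delta_pos":[0,0,0],"rotation":[0,0,0]}]'
python3 -c "
from bench import get_obs; from h import *
go(get_obs(),.464,-.1201,.10,74)"
```

```text
time_s: 20.85
eef_pos: [0.595, -0.0857, 0.0123]
eef_rot: [0.001, 0.023, 1.0, -0.0]
wrist_force: [1.1, -0.1, 3.6]
opening: 0.456
time_s: 21.35
eef_pos: [0.5939, -0.0853, 0.0111]
eef_rot: [-0.0, 0.023, 1.0, 0.0]
wrist_force: [0.5, -1.2, -0.3]
opening: 0.657
time_s: 21.95
eef_pos: [0.5966, -0.0861, 0.1258]
eef_rot: [0.004, 0.023, 1.0, -0.001]
wrist_force: [0.7, 0.3, 0.0]
opening: 0.654
delta cm [13.11 -4.    2.5 ] jaw yaw 87.3 tilt [ 0.007 -0.003 -1.   ] pos [ 0.5966 -0.0861  0.1258] t 21.95 op 0.654
rz needed (do the shift first) 0.233
```

```bash
python3 -m inch '[{"delta_pos":[2.5,-0.8,0.4],"rotation":[0,0,0]},{"delta_pos":[3,-0.9,0.4],"rotation":[0,0,0]},{"delta_pos":[3,-0.9,0.4],"rotation":[0,0,0]},{"delta_pos":[2.6,-0.8,0.4],"rotation":[0,0,0]},{"delta_pos":[2,-0.6,0.4],"rotation":[0,0,0.12]},{"delta_pos":[0,0,0],"rotation":[0,0,0.11]},{"delta_pos":[0,0,0],"rotation":[0,0,0]},{"delta_pos":[0,0,0],"rotation":[0,0,0]},{"delta_pos":[0,0,0],"rotation":[0,0,0]}]' 6.2
python3 - <<'E'
from bench import get_obs,camera; from h import *
go(get_obs(),.464,-.1201,.009,74)
c=camera("scene")
cv2.imwrite("pics/c7.png",cv2.resize(c["color"][80:250,150:350,::-1],(706,600),interpolation=cv2.INTER_CUBIC))
E
```

```text
time_s: 22.85
eef_pos: [0.4616, -0.1191, 0.1012]
eef_rot: [0.0, 0.137, 0.991, 0.0]
wrist_force: [-0.3, 0.1, -0.1]
opening: 0.726
delta cm [-0.26 -0.03  9.22] jaw yaw 74.3 tilt [ 0.  0. -1.] pos [ 0.4616 -0.1191  0.1012] t 22.85 op 0.726
rz needed (do the shift first) 0.005
```

View pics/c7.png

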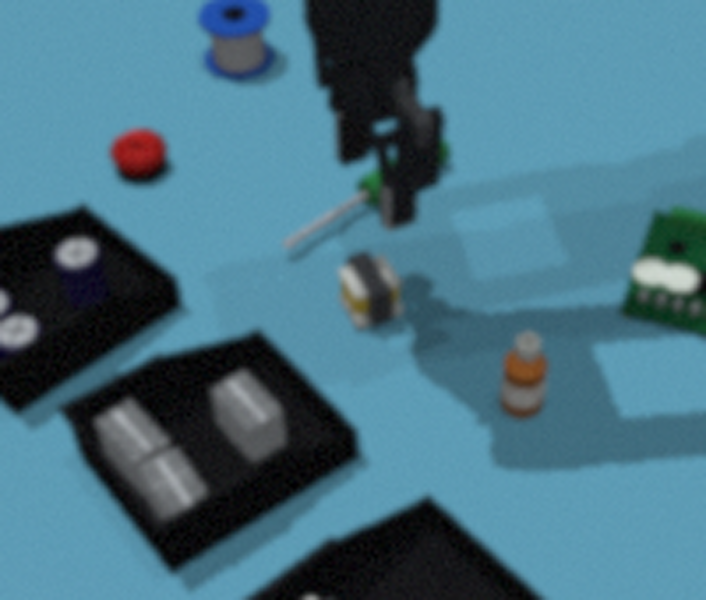

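The heat sink stands upright in its bin at (248,412). The transformer at (370,288) is where I measured it, so I'll go down.

```bash
python3 -m inch '[{"delta_pos":[-0.2,0,2],"rotation":[0,0,0]},{"delta_pos":[-0.1,0,2.2],"rotation":[0,0,0]},{"delta_pos":[0,0,2],"rotation":[0,0,0]},{"delta_pos":[0,0,1.5],"rotation":[0,0,0]},{"delta_pos":[0,0,1],"rotation":[0,0,0]},{"delta_pos":[0,0,0.5],"rotation":[0,0,0]},{"delta_pos":[0,0,0],"rotation":[0,0,0]},{"delta_pos":[0,0,0],"rotation":[0,0,0]}]'
python3 -m inch '[{"delta_pos":[0,0,0],"rotation":[0,0,0]},{"delta_pos":[0,0,0],"rotation":[0,0,0]},{"delta_pos":[0,0,0],"rotation":[0,0,0]},{"delta_pos":[0,0,0],"rotation":[0,0,0]},{"delta_pos":[0,0,0],"rotation":[0,0,0]},{"delta_pos":[0,0,0],"rotation":[0,0,0]},{"delta_pos":[0,0,0],"rotation":[0,0,0]}]' 0
python3 -m inch '[{"delta_pos":[0,0,-1.5],"rotation":[0,0,0]},{"delta_pos":[0,0,-2],"rotation":[0,0,0]},{"delta_pos":[0,0,-3],"rotation":[0,0,0]},{"delta_pos":[0,0,-3],"rotation":[0,0,0]},{"delta_pos":[0,0,-2.5],"rotation":[0,0,0]},{"delta_pos":[0,0,0],"rotation":[0,0,0]},{"delta_pos":[0,0,0],"rotation":[0,0,0]}]'
python3 - <<'E'
from bench import get_obs,camera; from h import *
go(get_obs(),.595,.090,.13,90)
c=camera("scene")
cv2.imwrite("pics/c8.png",cv2.resize(c["color"][80:250,150:350,::-1],(706,600),interpolation=cv2.INTER_CUBIC))
E
```

```text
time_s: 23.7
eef_pos: [0.4647, -0.1202, 0.0098]
eef_rot: [0.0, 0.138, 0.99, -0.0]
wrist_force: [-0.1, -0.7, 0.2]
opening: 0.727
time_s: 24.4
eef_pos: [0.4651, -0.1204, 0.0103]
eef_rot: [0.001, 0.138, 0.99, -0.0]
wrist_force: [-1.5, -0.0, 6.1]
opening: 0.478
time_s: 25.1
eef_pos: [0.4641, -0.1199, 0.1291]
eef_rot: [0.0, 0.138, 0.99, -0.0]
wrist_force: [-0.4, 1.2, -1.6]
opening: 0.476
delta cm [-6.86 23.77 -0.09] jaw yaw 74.1 tilt [ 0.001 -0.    -1.   ] pos [ 0.4641 -0.1199  0.1291] t 25.1 op 0.476
rz needed (do the shift first) -0.277
```

View pics/c8.png

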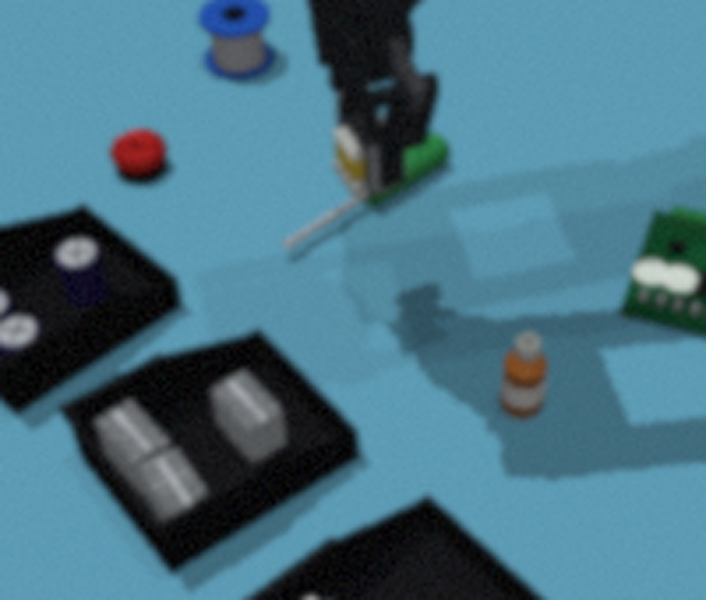

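```bash
python3 -m inch '[{"delta_pos":[-1.5,2.5,0],"rotation":[0,0,0]},{"delta_pos":[-1.5,3,0],"rotation":[0,0,0]},{"delta_pos":[-1.4,3.6,0],"rotation":[0,0,0]},{"delta_pos":[-1,4,0],"rotation":[0,0,0]},{"delta_pos":[-0.8,4,0],"rotation":[0,0,0]},{"delta_pos":[-0.5,4,0],"rotation":[0,0,0]},{"delta_pos":[-0.2,2.7,0],"rotation":[0,0,-0.14]},{"delta_pos":[0,0,0],"rotation":[0,0,-0.14]},{"delta_pos":[0,0,0],"rotation":[0,0,0]},{"delta_pos":[0,0,0],"rotation":[0,0,0]}]'
python3 - <<'E'
from bench import get_obs; from h import *
go(get_obs(),.595,.090,.0133,90)
E
```

```text
time_s: 26.15
eef_pos: [0.5944, 0.0899, 0.1274]
eef_rot: [-0.002, 0.0, 1.0, -0.0]
wrist_force: [0.4, 0.3, -2.2]
opening: 0.481
delta cm [-1.000e-01  1.000e-02  1.141e+01] jaw yaw 90.0 tilt [-0.003 -0.    -1.   ] pos [0.5944 0.0899 0.1274] t 26.15 op 0.481
rz needed (do the shift first) -0.001
```

```bash
python3 -m inch '[{"delta_pos":[0,0,2],"rotation":[0,0,0]},{"delta_pos":[0,0,2.5],"rotation":[0,0,0]},{"delta_pos":[0,0,2.5],"rotation":[0,0,0]},{"delta_pos":[0,0,2],"rotation":[0,0,0]},{"delta_pos":[0,0,1.2],"rotation":[0,0,0]},{"delta_pos":[0,0,0.8],"rotation":[0,0,0]},{"delta_pos":[0,0,0.4],"rotation":[0,0,0]},{"delta_pos":[0,0,0],"rotation":[0,0,0]},{"delta_pos":[0,0,0],"rotation":[0,0,0]}]'
```

```text
time_s: 27.05
eef_pos: [0.5964, 0.09, 0.0162]
eef_rot: [0.001, -0.001, 1.0, -0.0]
wrist_force: [0.3, -0.6, -2.3]
opening: 0.475
```

```bash
python3 -m inch '[{"delta_pos":[0,0,0.2],"rotation":[0,0,0]},{"delta_pos":[0,0,0.1],"rotation":[0,0,0]},{"delta_pos":[0,0,0],"rotation":[0,0,0]},{"delta_pos":[0,0,0],"rotation":[0,0,0]}]'
python3 -m inch '[{"delta_pos":[0,0,0],"rotation":[0,0,0]},{"delta_pos":[0,0,0],"rotation":[0,0,0]},{"delta_pos":[0,0,0],"rotation":[0,0,0]},{"delta_pos":[0,0,0],"rotation":[0,0,0]},{"delta_pos":[0,0,0],"rotation":[0,0,0]}]' 5.7
python3 -m inch '[{"delta_pos":[0,0,-1],"rotation":[0,0,0]},{"delta_pos":[0,0,-2],"rotation":[0,0,0]},{"delta_pos":[0,0,-3],"rotation":[0,0,0]},{"delta_pos":[0,0,-4],"rotation":[0,0,0]},{"delta_pos":[2,0,-4],"rotation":[0,0,0]},{"delta_pos":[4,0,0],"rotation":[0,0,0]},{"delta_pos":[4,0,0],"rotation":[0,0,0]},{"delta_pos":[4,0,0],"rotation":[0,0,0]},{"delta_pos":[4,0,0],"rotation":[0,0,0]},{"delta_pos":[4,0,0],"rotation":[0,0,0]}]'
python3 -m inch '[{"delta_pos":[0,0,0],"rotation":[0,0,0]},{"delta_pos":[0,0,0],"rotation":[0,0,0]},{"delta_pos":[0,0,0],"rotation":[0,0,0]}]'
python3 - <<'E'
from bench import get_obs,camera; from h import *
c=camera("scene"); t=camera("top")
cv2.imwrite("pics/c9.png",cv2.resize(c["color"][100:384,110:410,::-1],(634,600),interpolation=cv2.INTER_CUBIC))
cv2.imwrite("pics/c10.png",cv2.resize(t["color"][90:290,70:440,::-1],(800,432),interpolation=cv2.INTER_CUBIC))
E
```

```text
time_s: 27.45
eef_pos: [0.5963, 0.0901, 0.0134]
eef_rot: [0.001, -0.002, 1.0, -0.0]
wrist_force: [-1.3, 0.3, 6.6]
opening: 0.477
time_s: 27.95
eef_pos: [0.5955, 0.0901, 0.0121]
eef_rot: [-0.0, -0.002, 1.0, 0.0]
wrist_force: [0.8, 0.0, -0.3]
opening: 0.666
time_s: 28.95
eef_pos: [0.3742, 0.0894, 0.1528]
eef_rot: [0.0, -0.002, 1.0, -0.0]
wrist_force: [-0.7, 0.4, 1.1]
opening: 0.668
time_s: 29.25
eef_pos: [0.3772, 0.0892, 0.1533]
eef_rot: [0.001, -0.001, 1.0, -0.0]
wrist_force: [0.6, 0.3, 1.1]
opening: 0.669
```

View pics/c9.png

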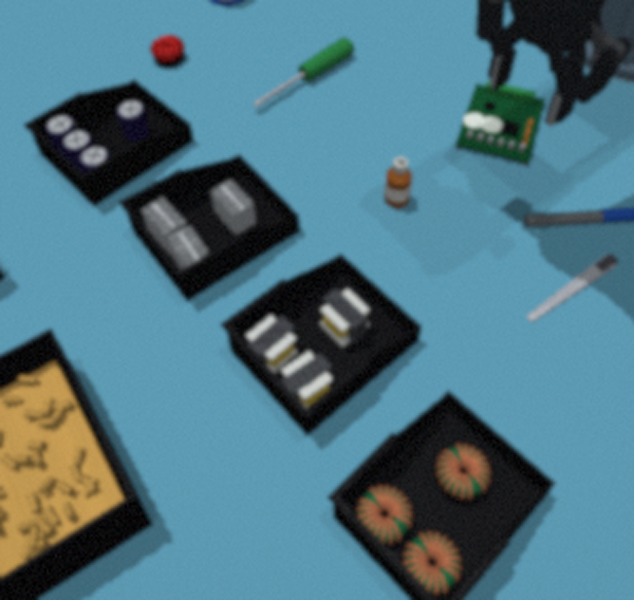

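View pics/c10.png

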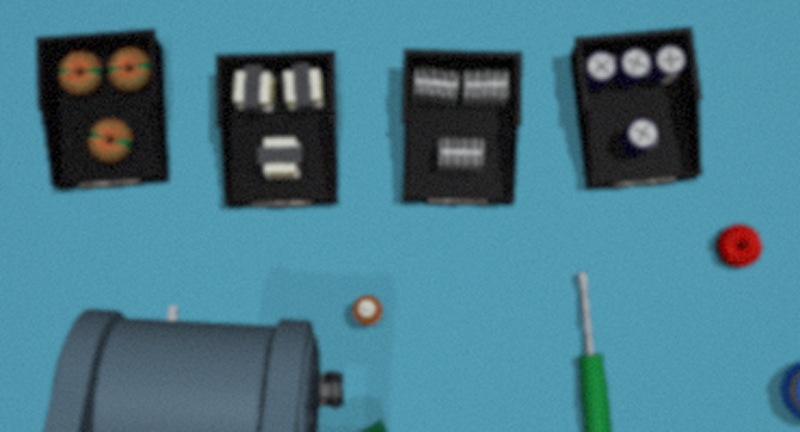

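All four stand in their own bins in both views. The bottle is at about (239,233) in the full top image, where it was at the start, and the gripper is clear, so I'll hand in.

```bash
python3 -c "
from bench import hand_in; print(hand_in())"
```

```text
the job is handed in; nothing more can be done
None
```

I put the capacitor, choke, heat sink and transformer each into the bin of its own kind and handed the job in at about 29 s of the 102 s allowed. `hand_in()` gives no verdict.

- **Placement:** the last pictures from both cameras show all four upright on the free floor of their bins. I placed each about 25 mm in front of its bin's centre. I judged this by eye from the pictures and did not measure the final poses.
- **Flux bottle:** it still stands at about (239,233) in the top image, the same as at the start.
- **Red look-alike:** I left it alone.
- **Robot:** the gripper is empty, open and clear of everything. The largest wrist force reading I saw was about 8 N along one axis, when the capacitor touched the bin floor.

No check failed or disagreed. Three of the four needed a second small lowering of about 3 mm before release, and the heat sink needed about 2 mm.

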